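Roll a castor wheel into its parking bay and shut the stop arm

ROBOT

A 7-joint arm with a two-finger parallel gripper is mounted at the origin on the work surface. World frame = base frame: x ahead of the robot, y to its left, z up, the work surface at z = 0. Lengths are in m, angles in rad, forces in N, time in s.
With the tool pointing down it reaches from about 0.4 to 0.875 m from the base axis. Payload 6.5 kg.
Tool frame: the origin (TCP) lies on the centre line of the jaws, within the pads' length; the fingertips stand 19 mm ahead of it and the grasp point (between the pads) is the TCP; z points along the fingers, y is the line along which they close (so a half turn about z gives the same grasp; the last joint's range is limited). The gripper opens to 88 mm and grips with 3 to 60 N. Pads are 18 mm wide; open, the fingers measure 123 mm over their backs; the gripper's body (75 mm by 187 mm) begins 45 mm behind the grasp point.
Start: joints at [1.21, 0.536, -0.004, 1.538, 0.003, 1.067, -0.071], TCP at [0.189, -0.622, 0.258] pointing down, gripper open.
Joint ranges: [-2.7, 2.7], [-0.37, 2.16], [-1.27, 1.26], [0.24, 2.4], [-1.31, 4.45], [0.19, 1.91], [-2.76, 2.76]. Speed limits (rad/s): [2.39, 2.39, 3.14, 3.14, 3.14, 3.14, 3.14].

INTERFACE

Orientations are given as a rotation vector (axis times angle).
In Python, from plant import r gives the robot as it stands.
- The arm moves only by the shell command python3 steer.py 'ROWS' [OPENING] [FORCE]. ROWS is a JSON list of rows, 1 to 5 of them, each of 6 numbers: dx, dy, dz in m, then a rotation vector rx, ry, rz in rad; each row is the pose to reach, as a shift and turn from the pose commanded when the command began, along the tool's axes at that moment; what a row does not reach only later rows make up. A row lasts 1/8 s, in which the tool goes at most 0.0625 m and 0.188 rad, less where a joint would pass 70% of its speed; a pose out of reach is approached as far as the arm can. OPENING is the finger opening in m, set as the command begins (- or left out keeps the last). The fingers move at their own pace and stop on an object; FORCE is the grip in N (left out, the last holds). Time passes only in rows, so rows that do not move let the fingers close. It prints the time, the measured TCP pose, the force, the opening and the grip force at its end.
- r.get_obs(): the state, without advancing time (a new reading comes with each control period).
- r.capture(name): name is "scene" or "top" or "wrist"; returns the picture (420x560x3 uint8, blue, green, red); there is no depth.
- r.calibration(name): a dict with "camera_matrix" (3x3 intrinsics, pixels), "distortion" ([k1, k2, p1, p2, k3] as OpenCV has them; the pictures are not rectified), "cam_to_world" (4x4, takes a point from camera to world coordinates); the wrist camera has in their place "mount" (4x4, takes a point from camera to tool coordinates, whose origin is the TCP and whose axes are the flange's). Camera axes: x right, y up, looking along -z (the intrinsics and any distortion apply to the point x, -y, -z); pixel columns grow to the right and rows downward; lengths in m; the calibration is good to about 2 mm. A picture is of the moment at which its call begins: read the wrist's pose just before it. calibration takes no time and is no camera call.
- r.sign_off(): hands the job in; it is judged then, once.
The state is a dict: "time_s": time; "joints": joint angles; "joint_vel": joint speeds; "effort": joint torques, N m; "tool_pos": TCP position; "tool_rot": TCP orientation; "wrist_force": force on the tool from outside, world axes, zero at the start; "torque": the same for the moment, N m; "opening": finger opening in m; "grasp_force": force on a finger pad.
Only numpy, scipy, OpenCV 4.12 (cv2) and the standard library are available. Lean on these libraries where they do the work, as an engineer would, in place of code of your own. Each camera call takes 0.05 s, during which the arm holds its last target. There are 200 camera calls.

TASK

Roll the orange-hubbed castor wheel along the bench on its tyre, never lifting it off the bench or letting it fall over, into the parking bay under the slatted shelf until it stands upright and straight between the green side strips, up against the green stop bar at the far end. Then swing the red stop arm fully shut behind it so that it cannot roll back out. Leave everything else on the bench and on the shelf where it is.

Things in the scene. Friction and masses are not known exactly. Their poses are not given: they have to be found in the camera images.
- wheel: castor wheel standing on its tyre: black tyre, orange hub, 100 mm diameter, 28 mm wide, 0.24 to 0.49 kg. Origin at its centre. y axis: the axle. z axis: to the white paint mark on tread and hub, at the top at first; turns as it rolls. Stands by itself, falls if leaned over 15 degrees. Rolls easily, coasts some 20 mm. Gripped at the top of the tread it can be turned and slid on the bench
- bay: fixed parking bay: timber shelf on posts over green strips on the bench. Origin on the bench under the centre of a wheel parked against the stop bar; x points level into the bay (rolling direction), y to the left of it, z up. The wheel starts near x = -195 to -245 mm, off the line y = 0 (thin yellow line painted on the bench, x = -390 to -40) by up to 35 mm and turned up to 20 degrees from it
- bay_centre (a point): where the centre of the parked wheel belongs, 50 mm above the bay's origin. Beside it on the bench two green side strips, 16 mm high, x = -42 to 42 mm in the bay's frame, inner faces at y = +-37 mm
- bay_stop (a point): top front edge, on the centre line, of the green stop bar across the far end of the lane: 18 mm high, front face at x = 38.5 mm in the bay's frame; the wheel touches it with its centre at x = 0. Pushed from behind, the rubber tyre can bind on the pusher, more so once it touches the bar: push lightly, back off and nudge again
- shelf_edge (a point): middle of the lower front edge of the slatted shelf (bay frame x = -55 mm, 165 mm above the bench). Shelf 250 mm wide (y), back edge at x = 90, top at 179 mm; posts 20 mm square at x = -45 and 80, y = +-115 mm. The body of a vertical tool meets this edge before the wheel is in; a tool leaning back about 35 degrees, tips forward, clears it
- stop_arm (a joint): vertical hinge of the red stop arm, rad. 0 fully open: the arm points back and outward on the left of the lane, 150 degrees anticlockwise from the bay's x. 2.094 fully shut, at an end stop: straight across the lane along the bay's -y. Grows anticlockwise from above; starts at 0.25 to 0.7. Friction holds it where it is left (about 1 N at the peg moves it)
- stop_pivot (a point): pivot of the red stop arm, at x = -62, y = 62 mm in the bay's frame, 20 mm above the bench. The arm is 14 mm wide, 8 to 20 mm above the bench, and reaches 98 mm from the pivot
- stop_peg (a point): black upright peg on the red stop arm, 14 mm diameter, 75 mm from the pivot, rising from 20 to 65 mm above the bench; this point is on its axis 45 mm above the bench. Push it sideways to swing the arm
- meter: bystander: orange hand-held meter 100 x 60 x 34 mm lying on the slatted shelf, origin under its centre
- jar: bystander: glass jar with a red cap, 52 mm diameter, 70 mm high, origin under its centre
- speaker: bystander: black loudspeaker with its cone up, 90 mm diameter, 38 mm high, origin under its centre
- driver: bystander: red-handled screwdriver 190 mm long lying on the bench
- heatsink: bystander: black finned heat sink 90 x 70 x 46 mm, origin under its centre
- bobbin: bystander: copper coil bobbin 64 mm diameter, 43 mm high, standing, origin under its centre

How it is judged:
On the way, in this order (a step that is already met when the one before it is completed fails the run):
1. the wheel has rolled on its tyre through the greater part of half a turn (its mark is down near the bench) (angle between wheel's own z axis and vertical above 2.2 rad and angle between wheel's own y axis and vertical between 1.4 and 1.74 rad), for 0.02 s.
2. the wheel stands upright in the bay, against the stop bar (x of wheel in the frame of bay between -0.016 and 0.01 m and y of wheel in the frame of bay between -0.025 and 0.025 m and angle between the y axis of wheel and the y axis of bay, either way round below 0.3 rad and angle between wheel's own y axis and vertical between 1.4 and 1.74 rad and height (world z) of wheel below 0.056 m and linear speed of wheel below 0.02 m/s), for 0.2 s.
At the end, for the whole second after the job is handed in: the wheel stands upright (within 10 degrees) and at rest in the bay, straight within 17 degrees, its centre within 25 mm of the centre line and no more than 16 mm short of touching the stop bar; the stop arm is within 8 degrees of fully shut (all of step 2 and value of joint stop_arm above 1.95 rad).
It fails at once if the wheel falls over (leans more than 35 degrees) (angle between wheel's own y axis and vertical below 0.96 rad or angle between wheel's own y axis and vertical above 2.18 rad).
It fails at once if the wheel is lifted more than 12 mm (height (world z) of wheel above 0.062 m).
It fails at once if a bystander is moved more than 30 mm (distance of any of meter, jar, speaker, driver, heatsink, bobbin from where it was at the start of the episode above 0.03 m).
It also fails if it takes over 72 s, if anything falls off the work surface, if the arm or the gripper's body presses on something with over 40 N, if the wrist force passes 120 N, or if a joint passes its speed limit or range.

## Working session

There is one attempt and no reset: what is moved stays moved. The work goes in short steps, Python scripts to look and compute and a shell command to move; the robot and the scene stay as the last step left them, time stands still between calls to the robot, and variables do not carry over. Pictures are saved under pics/ and viewed, at most 10 in all, crops included, and the job is handed in when it is done.

```bash
ls; mkdir -p pics
python3 - <<'E'
from plant import r
import cv2, numpy as np
o=r.get_obs(); print(o)
ims=[]
for n in("scene","top"):
    im=r.capture(n); cv2.imwrite(f"pics/{n}0.png",im); c=r.calibration(n); print(n,{k:np.round(v,4).tolist() for k,v in c.items()})
print(r.calibration("wrist"))
E
```

```text
pics
plant.py
steer.py
{'time_s': 0.0, 'joints': array([ 1.20981074,  0.53719216, -0.00440513,  1.5388513 ,  0.0025598 ,
        1.06728303, -0.0711808 ]), 'joint_vel': array([ 9.63307937e-04,  1.04747140e-03,  2.27951987e-04, -2.16092918e-04,
       -5.28194014e-04, -5.89138526e-04, -5.11474565e-05]), 'effort': array([ 1.27399700e-03, -5.70972705e+01,  9.91263539e-01, -2.51593101e+01,
       -5.62312757e-02,  1.81386725e-02,  1.64000367e-04]), 'tool_pos': array([ 0.18865848, -0.62142018,  0.25683101]), 'tool_rot': array([-3.10584767e+00, -4.61191714e-01,  5.66544471e-04]), 'wrist_force': array([0.92954208, 0.55707617, 0.17808668]), 'torque': array([ 0.05248436, -0.01021303, -0.01342037]), 'grasp_force': 0.0, 'opening': 0.08830501056001519}
scene {'camera_matrix': [[529.7901, 0.0, 267.4851], [0.0, 529.7901, 209.5027], [0.0, 0.0, 1.0]], 'distortion': [-0.0261, 0.0, 0.0, 0.0, 0.0], 'cam_to_world': [[0.8392, -0.4193, 0.3463, 1.0749], [0.5438, 0.6537, -0.5263, -0.8036], [-0.0057, 0.63, 0.7766, 1.3095], [0.0, 0.0, 0.0, 1.0]]}
top {'camera_matrix': [[475.1292, 0.0, 275.2113], [0.0, 475.1292, 219.0712], [0.0, 0.0, 1.0]], 'distortion': [-0.146, 0.0, 0.0, 0.0, 0.0], 'cam_to_world': [[-0.0251, 0.9966, -0.0784, 0.4404], [-0.9996, -0.0262, -0.0132, -0.0092], [-0.0152, 0.0781, 0.9968, 1.4447], [0.0, 0.0, 0.0, 1.0]]}
{'camera_matrix': array([[360.70375144,   0.        , 277.71017924],
       [  0.        , 360.70375144, 211.05861034],
       [  0.        ,   0.        ,   1.        ]]), 'distortion': array([-0.0318188,  0.       ,  0.       ,  0.       ,  0.       ]), 'mount': array([[-3.19096060e-04,  9.52103967e-01,  3.05774319e-01,
         8.03914045e-02],
       [ 9.99999925e-01,  3.70713815e-04, -1.10741992e-04,
         3.71537870e-04],
       [-2.18792655e-04,  3.05774261e-01, -9.52104014e-01,
        -1.25776968e-01],
       [ 0.00000000e+00,  0.00000000e+00,  0.00000000e+00,
         1.00000000e+00]])}
```

View pics/scene0.png

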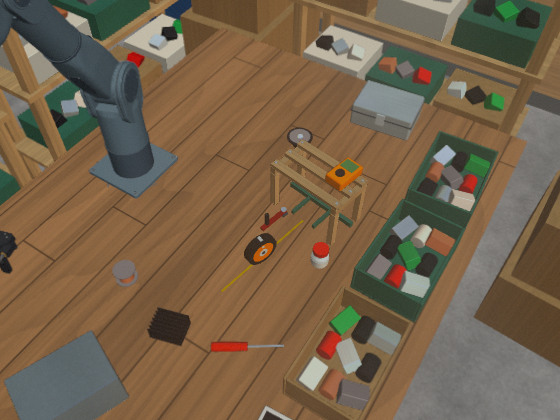

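View pics/top0.png

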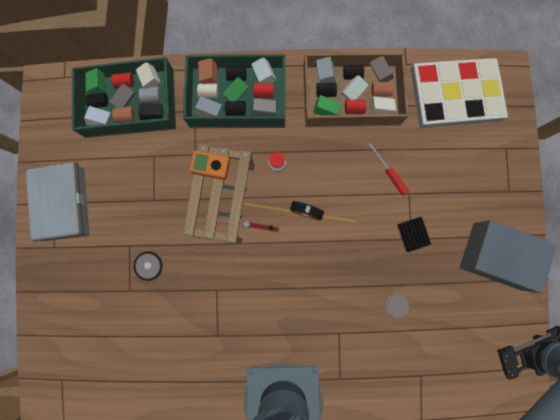

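The scene view shows the wheel at about (262,250), the peg at (267,218), and the bay at (320,195). In the top view the wheel is at (307,210), the yellow line runs from (245,204) to (355,220), and the red arm from (246,224) to (278,229). Next I'll measure these.

```bash
cat > h.py <<'E'
import numpy as np, cv2
from plant import r
from scipy.spatial.transform import Rotation as R
def cam(n,obs=None):
    c=r.calibration(n)
    if n=="wrist":
        T=np.eye(4); T[:3,:3]=R.from_rotvec(obs["tool_rot"]).as_matrix(); T[:3,3]=obs["tool_pos"]
        return c["camera_matrix"],c["distortion"],T@c["mount"]
    return c["camera_matrix"],c["distortion"],c["cam_to_world"]
def ray(C,p):
    K,D,T=C; u=cv2.undistortPoints(np.array(p,float).reshape(-1,1,2),np.array(K),np.array(D)).reshape(-1,2)
    d=np.c_[u[:,0],-u[:,1],-np.ones(len(u))]@np.array(T)[:3,:3].T
    return np.array(T)[:3,3],d
def plane(C,p,z):
    o,d=ray(C,p); return o+d*((z-o[2])/d[:,2])[:,None]
def proj(C,P):
    K,D,T=C; q=(np.array(P,float).reshape(-1,3)-np.array(T)[:3,3])@np.array(T)[:3,:3]
    q=q*[1,-1,-1]; return cv2.projectPoints(q,np.zeros(3),np.zeros(3),np.array(K),np.array(D))[0].reshape(-1,2)
def tri(C1,p1,C2,p2):
    o1,d1=ray(C1,p1);o2,d2=ray(C2,p2);d1=d1[0];d2=d2[0]
    s=np.linalg.lstsq(np.c_[d1,-d2],o2-o1,rcond=None)[0]
    a=o1+s[0]*d1;b=o2+s[1]*d2; return (a+b)/2,np.linalg.norm(a-b)
def hsv(im,lo,hi): return cv2.inRange(cv2.cvtColor(im,cv2.COLOR_BGR2HSV),np.array(lo),np.array(hi))
E
python3 - <<'E'
from h import *
t=cv2.imread("pics/top0.png");s=cv2.imread("pics/scene0.png")
for n,im,(x0,y0,x1,y1) in(("top",t,(180,130,370,250)),("scene",s,(210,140,380,300))):
    C=cam(n)
    m=hsv(im,(22,150,110),(32,255,255)); m2=np.zeros_like(m); m2[y0:y1,x0:x1]=m[y0:y1,x0:x1]
    P=np.argwhere(m2)[:,::-1].astype(float)
    W=plane(C,P,0)[:,:2]
    vx,vy,cx,cy=cv2.fitLine(W.astype(np.float32),cv2.DIST_HUBER,0,.002,.001).ravel()
    if vy<0:vx,vy=-vx,-vy
    d=(W-[cx,cy])@[vx,vy]; e=(W-[cx,cy])@[-vy,vx]; k=abs(e)<.006
    print(n,len(P),k.sum(),"yaw",np.arctan2(vy,vx),"ends",[ (np.array([cx,cy])+q*np.array([vx,vy])).round(4) for q in(d[k].min(),d[k].max())])
    o=hsv(im,(8,180,150),(18,255,255))
    for q in range(1): pass
a=cv2.resize(t[130:250,180:370],None,fx=4,fy=4,interpolation=cv2.INTER_CUBIC)
b=cv2.resize(s[140:300,210:380],None,fx=3.5,fy=3.5,interpolation=cv2.INTER_CUBIC)
cv2.imwrite("pics/a.png",a);cv2.imwrite("pics/b.png",b)
E
```

```text
top 17 17 yaw 1.3854975 ends [array([ 0.545 , -0.2183]), array([0.6055, 0.1044])]
scene 118 112 yaw 1.3907051 ends [array([ 0.5427, -0.235 ]), array([0.605 , 0.1067])]
```

View pics/a.png

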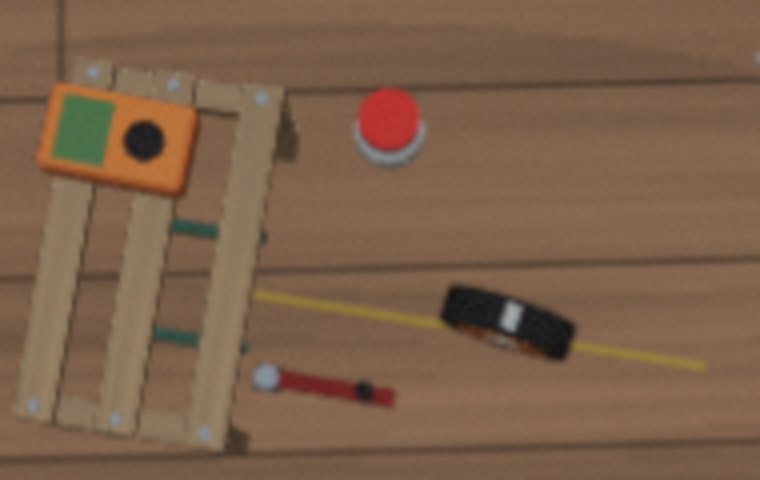

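View pics/b.png

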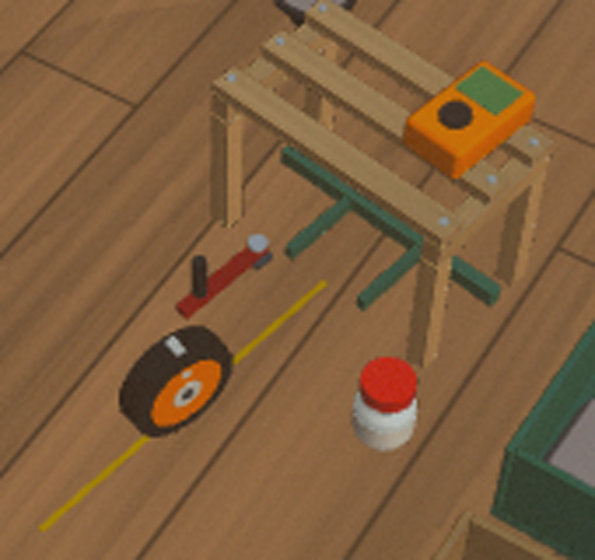

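The crops show the mark (top a 511,316; scene b 175,345), peg, pivot, shelf screws, and hub faces clearly. I'll triangulate from these.

Run:
```python
from h import *
T,S=cam("top"),cam("scene")
A=lambda x,y:[x/4+180-.375,y/4+130-.375]
B=lambda x,y:[x/3.5+210-.36,y/3.5+140-.36]
e=np.array([.5427,-.2355]);yaw=1.3895;u=np.array([np.cos(yaw),np.sin(yaw)]);v=np.array([-u[1],u[0]])
o=e+.39*u; print("bay0",o)
bay=lambda P:np.array([(P[:2]-o)@u,(P[:2]-o)@v,P[2]])
for n,a,b in(("mark",(511,316),(175,345)),("pivot",(266,377),(258,243)),("pegtop",(364,390),(199,261)),("screwL",(204,433),(231,77)),("screwR",(262,97),(444,222))):
    p,g=tri(T,A(*a),S,B(*b)); print(n,p.round(4),"gap",round(g,4),"bay",bay(p).round(4))
print("hubL(top)",bay(plane(T,A(505,342),.05)[0]),"hubR(scene)",bay(plane(S,B(187,394),.05)[0]))
for nm,C,f,im,(x0,y0,x1,y1) in(("top",T,A,cv2.imread("pics/top0.png"),(285,195,330,225)),("scene",S,B,cv2.imread("pics/scene0.png"),(240,228,280,268))):
    m=np.zeros(im.shape[:2],np.uint8);s=im[y0:y1,x0:x1]
    dark=((s.max(2)<75)).astype(np.uint8)*255
    org=hsv(s,(3,190,90),(18,255,255))
    for k,q in(("dark",dark),("org",org)):
        P=np.argwhere(q)[:,::-1]+[x0,y0]
        if k=="org": 
            el=cv2.fitEllipse(cv2.convexHull(P.astype(np.float32))); print(nm,k,len(P),el,bay(plane(C,[el[0]],.05)[0]))
        else:
            re=cv2.minAreaRect(P.astype(np.float32)); print(nm,k,len(P),re)
            if nm=="top":
                W=plane(C,P,.08)[:,:2]; c=cv2.fitLine(W.astype(np.float32),2,0,.01,.01).ravel(); print("yaw rel",np.arctan2(c[1],c[0])-yaw)
for nm,pt in(("far rim ends a",[(447,292),(577,326)]),):
    q=[bay(plane(T,A(*x),.05)[0]) for x in pt]; print(nm,q)
```

```text
bay0 [0.61301887 0.14810821]
mark [ 0.5737 -0.0835  0.1004] gap 0.0002 bay [-0.2349 -0.003   0.1004]
pivot [0.5407 0.0978 0.0207] gap 0.001 bay [-0.0625  0.0621  0.0207]
pegtop [0.5264 0.0234 0.0638] gap 0.0011 bay [-0.1383  0.0627  0.0638]
screwL [0.4927 0.1277 0.1807] gap 0.0002 bay [-0.0418  0.1147  0.1807]
screwR [0.7195 0.0847 0.1796] gap 0.0002 bay [-0.0431 -0.1162  0.1796]
hubL(top) [-0.2353132   0.01129864  0.05      ] hubR(scene) [-0.2381185  -0.01873032  0.05      ]
top dark 301 ((306.581298828125, 209.74603271484375), (33.25865173339844, 11.276700973510742), 17.744672775268555)
yaw rel -0.15523279Traceback (most recent call last):
  File "<stdin>", line 18, in <module>
cv2.error: OpenCV(4.12.0) /io/opencv/modules/imgproc/src/shapedescr.cpp:356: error: (-215:Assertion failed) n >= 0 && (depth == CV_32F || depth == CV_32S) in function 'fitEllipseNoDirect'
```

```bash
cat >> h.py <<'E'
YAW=1.3895;O=np.array([.613,.1481]);U=np.array([np.cos(YAW),np.sin(YAW),0]);V=np.array([-U[1],U[0],0])
def w(x,y,z): return np.array([O[0],O[1],z])+x*U+y*V
def bay(P): d=np.array(P)-[O[0],O[1],0]; return np.array([d@U,d@V,d[2]]).round(4)
def ori(L,h=0):
    "tool leaning back by L deg (tips forward), forward heading turned h rad from bay x"
    f=np.cos(h)*U+np.sin(h)*V; z=np.cos(np.radians(L))*np.array([0,0,-1.])+np.sin(np.radians(L))*f
    y=-np.cross([0,0,1.],f); return np.c_[np.cross(y,z),y,z]
def go(P,M):
    o=r.get_obs(); M0=R.from_rotvec(o["tool_rot"]).as_matrix()
    print("t",round(o["time_s"],2),"at bay",bay(o["tool_pos"]),"F",o["wrist_force"].round(1),"open",round(o["opening"],4),"grip",round(o["grasp_force"],1))
    print("shift",(M0.T@(P-o["tool_pos"])).round(4),"turn",R.from_matrix(M0.T@M).as_rotvec().round(3))
E
python3 - <<'E'
from h import *
M=ori(30,-.12); C=w(-.2367,-.0035,.05); go(C-.15*M[:,2],M)
E
```

```text
t 0.1 at bay [-0.8335  0.2786  0.257 ] F [-0.4  0.3  0.1] open 0.088 grip 0.0
shift [ 0.4821 -0.3389  0.0775] turn [ 0.254  0.48  -0.952]
```

```bash
python3 steer.py '[[0.05,-0.035,0,0.03,0.06,-0.12],[0.1,-0.07,0,0.08,0.14,-0.28],[0.15,-0.105,0,0.12,0.22,-0.43],[0.2,-0.14,0,0.16,0.3,-0.6],[0.24,-0.17,0,0.2,0.38,-0.75]]' 0.088
python3 - <<'E'
from h import *
M=ori(30,-.12); C=w(-.2367,-.0035,.05); go(C-.15*M[:,2],M)
E
```

```text
time_s: 0.72
tool_pos: [0.3703, -0.3873, 0.2579]
tool_rot: [-2.458, -1.445, -0.493]
wrist_force: [-0.1, -0.8, -0.5]
opening: 0.0882
grasp_force: 0.0
t 0.72 at bay [-0.5704  0.1422  0.2579] F [-0.1 -0.8 -0.5] open 0.0882 grip 0.0
shift [0.2329 0.052  0.1872] turn [ 0.053  0.099 -0.195]
```

```bash
python3 steer.py '[[0.045,0.01,0.036,0.01,0.02,-0.04],[0.09,0.02,0.072,0.02,0.04,-0.08],[0.135,0.03,0.11,0.03,0.06,-0.12],[0.18,0.04,0.147,0.04,0.08,-0.16],[0.232,0.052,0.186,0.053,0.099,-0.195]]'; python3 steer.py '[[0,0,0,0,0,0],[0,0,0,0,0,0]]'
python3 - <<'E'
from h import *
M=ori(30,-.12); C=w(-.2367,-.0035,.05); go(C-.15*M[:,2],M)
print(r.get_obs()["joints"].round(2))
o=r.get_obs(); im=r.capture("wrist"); cv2.imwrite("pics/w1.png",im); Cw=cam("wrist",o)
print(proj(Cw,C),proj(Cw,C+[0,0,.05]))
E
```

```text
time_s: 1.35
tool_pos: [0.5493, -0.1634, 0.1794]
tool_rot: [-2.238, -1.636, -0.595]
wrist_force: [0.5, -1.1, 1.3]
opening: 0.0879
grasp_force: 0.0
time_s: 1.6
tool_pos: [0.5483, -0.1649, 0.1799]
tool_rot: [-2.238, -1.636, -0.594]
wrist_force: [-0.2, -0.4, 0.3]
opening: 0.088
grasp_force: 0.0
t 1.6 at bay [-0.3195  0.0072  0.1799] F [-0.2 -0.4  0.3] open 0.088 grip 0.0
shift [0.0073 0.0006 0.0042] turn [ 0.002  0.003 -0.007]
[ 0.85  0.65 -0.52  1.76 -0.28  0.88  0.3 ]
[[276.83398288 188.66532792]] [[276.54943899 168.48016348]]
```

View pics/w1.png

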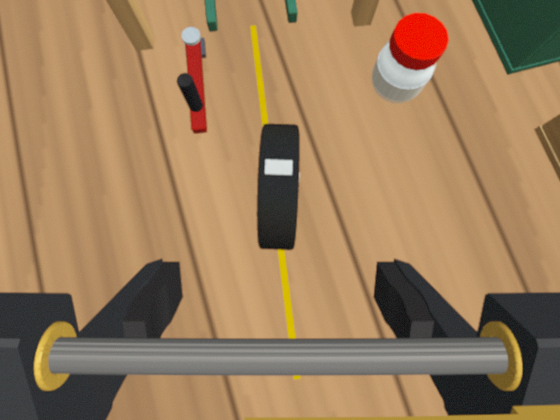

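The wrist view shows the wheel at (278,186), nearly aligned with the tool, with the mark at (279,167) against a predicted (276.5,168.5). I'll turn slightly more and go in along the tool axis.

Run:
```python
from h import *
M=ori(30,-.145); C=w(-.2367,-.0045,.05); go(C-.005*M[:,2],M)
```

```text
t 1.65 at bay [-0.3204  0.0072  0.1801] F [-0.2 -0.7  0.1] open 0.0883 grip 0.0
shift [0.0088 0.001  0.1499] turn [-0.01   0.004  0.014]
```

```bash
python3 steer.py '[[0.005,0.001,0.03,-0.005,0,0.01],[0.009,0.001,0.06,-0.01,0.004,0.014],[0.009,0.001,0.09,-0.01,0.004,0.014],[0.009,0.001,0.12,-0.01,0.004,0.014],[0.009,0.001,0.148,-0.01,0.004,0.014]]'; python3 steer.py '[[0,0,0,0,0,0],[0,0,0,0,0,0]]'
python3 - <<'E'
from h import *
M=ori(30,-.145); C=w(-.2367,-.0045,.05); go(C-.005*M[:,2],M)
E
```

```text
time_s: 2.28
tool_pos: [0.574, -0.089, 0.0557]
tool_rot: [-2.256, -1.616, -0.605]
wrist_force: [-0.3, 0.8, 0.4]
opening: 0.0879
grasp_force: 0.0
time_s: 2.52
tool_pos: [0.5745, -0.089, 0.0572]
tool_rot: [-2.255, -1.617, -0.606]
wrist_force: [-0.0, -0.3, -0.0]
opening: 0.0876
grasp_force: 0.0
t 2.52 at bay [-0.2401 -0.0049  0.0572] F [-0.  -0.3 -0. ] open 0.0876 grip 0.0
shift [-0.0007 -0.0009  0.0029] turn [ 0.002 -0.     0.   ]
```

```bash
python3 steer.py '[[0,-0.0005,0.002,0,0,0],[0,-0.0005,0.002,0,0,0],[0,-0.0005,0.002,0,0,0],[0,-0.0005,0.002,0,0,0]]' 0.04 3;python3 steer.py '[[0,0,0,0,0,0],[0,0,0,0,0,0],[0,0,0,0,0,0],[0,0,0,0,0,0]]' 0.024 3
python3 - <<'E'
from h import *
M=ori(30,-.145); C=w(-.2367,-.0045,.05); go(C-.005*M[:,2],M)
o=r.get_obs(); im=r.capture("wrist"); cv2.imwrite("pics/w2.png",im)
print("fwd 30mm in tool axes",(R.from_rotvec(o["tool_rot"]).as_matrix().T@(.03*U)).round(4),"up axis",R.from_rotvec(o["tool_rot"]).as_matrix()[2].round(3))
E
```

```text
time_s: 3.02
tool_pos: [0.5742, -0.086, 0.0549]
tool_rot: [-2.252, -1.618, -0.605]
wrist_force: [0.3, 0.4, 0.2]
opening: 0.0499
grasp_force: 0.0
time_s: 3.52
tool_pos: [0.574, -0.0858, 0.0547]
tool_rot: [-2.252, -1.618, -0.605]
wrist_force: [-0.5, 0.3, -0.4]
opening: 0.0283
grasp_force: 3.0
t 3.52 at bay [-0.2371 -0.0038  0.0547] F [-0.5  0.3 -0.4] open 0.0283 grip 3.0
shift [-0.0019  0.0006 -0.0007] turn [-0.001 -0.001  0.001]
fwd 30mm in tool axes [ 0.0257 -0.0043  0.0149] up axis [ 0.501  0.    -0.865]
```

View pics/w2.png

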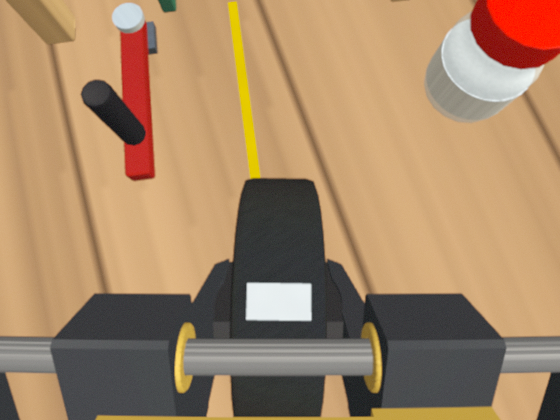

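The wheel is pinched at the hub with a 28.3 mm opening, and the mark is at (279,301). I'll roll 30 mm along its heading and check that the mark turns.

```bash
python3 steer.py '[[0.005,0,0.003,0,0,0],[0.011,0,0.0063,0,0,0],[0.017,0,0.0098,0,0,0],[0.022,0,0.0127,0,0,0],[0.026,0,0.015,0,0,0]]'
python3 - <<'E'
from h import *
M=ori(30,-.145); C=w(-.2367,-.0045,.05); go(C-.005*M[:,2],M)
o=r.get_obs(); im=r.capture("wrist"); cv2.imwrite("pics/w3.png",im)
m=hsv(im,(0,0,170),(180,70,255))[150:420,230:330]; P=np.argwhere(m); print(len(P),P.mean(0)+[150,230] if len(P) else 0)
m=hsv(cv2.imread("pics/w2.png"),(0,0,170),(180,70,255))[150:420,230:330]; P=np.argwhere(m); print(len(P),P.mean(0)+[150,230])
E
```

```text
time_s: 4.2
tool_pos: [0.5837, -0.0569, 0.0548]
tool_rot: [-2.251, -1.618, -0.605]
wrist_force: [-1.3, -0.7, -0.2]
opening: 0.0279
grasp_force: 3.0
t 4.2 at bay [-0.2069 -0.0082  0.0548] F [-1.3 -0.7 -0.2] open 0.0279 grip 3.0
shift [-0.0283  0.0006 -0.0159] turn [-0.001 -0.001  0.002]
1857 [251.21593969 278.86860528]
2667 [306.688039   278.95725534]
```

It rolls: the mark moved forward, row 307 to 251. I'll continue, straightening onto the centre line.

Run:
```python
from h import *
go(w(-.165,-.0055,.0545),ori(30,0.0))
```

```text
t 4.25 at bay [-0.2062 -0.0082  0.0548] F [-0.4  1.2 -4.4] open 0.0276 grip 3.0
shift [ 0.0348 -0.0085  0.0206] turn [ 0.072 -0.002 -0.123]
```

```bash
python3 steer.py '[[0.007,-0.0015,0.004,0.014,0,-0.024],[0.014,-0.003,0.0082,0.028,0,-0.05],[0.021,-0.005,0.0124,0.044,-0.001,-0.075],[0.028,-0.0068,0.0165,0.058,-0.001,-0.1],[0.035,-0.0085,0.0207,0.072,-0.002,-0.123]]'
python3 - <<'E'
from h import *
go(w(-.12,-.001,.0545),ori(30,0.0))
o=r.get_obs(); im=r.capture("wrist"); cv2.imwrite("pics/w4.png",im)
E
```

```text
time_s: 4.88
tool_pos: [0.5886, -0.0156, 0.0544]
tool_rot: [-2.113, -1.762, -0.565]
wrist_force: [1.5, -1.9, -0.9]
opening: 0.0281
grasp_force: 3.0
t 4.88 at bay [-0.1654 -0.0056  0.0544] F [ 1.5 -1.9 -0.9] open 0.0281 grip 3.0
shift [ 0.0394 -0.0045  0.0225] turn [-0.001  0.001  0.001]
```

```bash
python3 steer.py '[[0.008,-0.001,0.0045,0,0,0],[0.016,-0.002,0.009,0,0,0],[0.024,-0.003,0.0135,0,0,0],[0.032,-0.004,0.018,0,0,0],[0.0395,-0.0045,0.0226,0,0,0]]'
python3 - <<'E'
from h import *
go(w(-.075,0,.054),ori(36,0.0))
o=r.get_obs(); print(o["joints"].round(2))
a=r.capture("top");b=r.capture("scene");c=r.capture("wrist")
cv2.imwrite("pics/m1.png",np.hstack([cv2.resize(b[170:270,210:350],None,fx=3,fy=3),c[120:420,120:440]]))
E
```

```text
time_s: 5.55
tool_pos: [0.5923, 0.0302, 0.0545]
tool_rot: [-2.114, -1.76, -0.565]
wrist_force: [0.4, 0.1, -3.9]
opening: 0.0276
grasp_force: 3.0
t 5.55 at bay [-0.1197 -0.0009  0.0545] F [ 0.4  0.1 -3.9] open 0.0276 grip 3.0
shift [ 0.0385 -0.0009  0.0228] turn [-0.     0.105 -0.001]
[ 0.52  0.85 -0.53  1.82 -0.26  0.55  0.2 ]
```

View pics/m1.png

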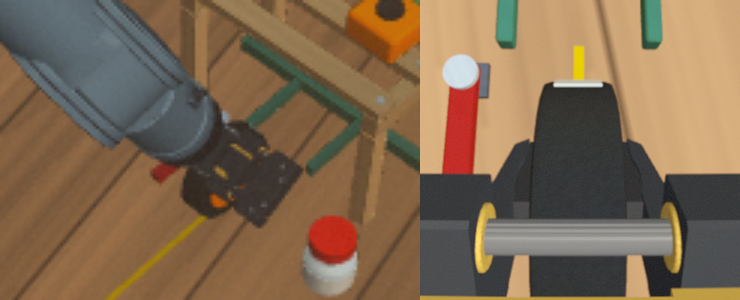

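The wheel is held straight, but the mark is only at the front rim (crop 578,85), so it's slipping rather than rolling fully. I'll quantify from the stored frames.

Run:
```python
from h import *
c=r.calibration("wrist"); K,D,T=c["camera_matrix"],c["distortion"],c["mount"]
# predicted mark row in the wrist picture vs angle from vertical, wheel centre 5 mm ahead of TCP, lean 30
for a in np.arange(0,2,.15):
    b=a-np.radians(30)  # in tool axes: up'= -z rotated
    # world up = (.5,0,-.866), fwd=(.866,0,.5) in tool axes
    up=np.array([.5,0,-.866]);f=np.array([.866,0,.5])
    P=np.array([0,0,.005])+.05*(np.cos(a)*up+np.sin(a)*f)
    n=np.cos(a)*up+np.sin(a)*f; vis=(T[:3,3]-P)@n>0
    print(round(a,2),proj((K,D,T),P).round(0)[0],vis)
for k in(2,3,4):
    m=hsv(cv2.imread(f"pics/w{k}.png"),(0,0,170),(180,70,255))[150:420,230:330]; P=np.argwhere(m); print(k,len(P),P.mean(0)+[150,230])
im=r.capture("wrist");m=hsv(im,(0,0,170),(180,70,255))[150:420,230:330]; P=np.argwhere(m); print(len(P),P.mean(0)+[150,230])
```

```text
0.0 [274. 300.] True
0.15 [274. 272.] True
0.3 [274. 247.] True
0.45 [274. 225.] True
0.6 [275. 207.] True
0.75 [275. 193.] True
0.9 [275. 183.] True
1.05 [275. 177.] True
1.2 [275. 175.] True
1.35 [275. 175.] False
1.5 [275. 178.] False
1.65 [275. 183.] False
1.8 [276. 190.] False
1.95 [276. 198.] False
2 2667 [306.688039   278.95725534]
3 1857 [251.21593969 278.86860528]
4 633 [253.48973144 279.12322275]
470 [248.66382979 281.90425532]
```

Pad drag is causing slip: about 1.2 rad of roll over 117 mm. The wheel is now centred and straight, so I'll release it and push from behind with closed fingers, which gives another 2.2 rad or so of roll.

```bash
python3 steer.py '[[0,0,0,0,0,0],[0,0,0,0,0,0],[0,0,0,0,0,0]]' 0.05; python3 steer.py '[[0,0,-0.02,0,0,0],[0,0,-0.05,0,0,0],[0,0,-0.08,0,0,0],[0,0,-0.11,0,0,0],[0,0,-0.11,0,0,0]]';  python3 - <<'E'
from h import *
M=ori(35,0); go(w(-.12-.05-.018-.012,-.001,.058),M)
im=r.capture("wrist"); cv2.imwrite("pics/w5.png",im)
E
```

```text
time_s: 6.12
tool_pos: [0.5928, 0.0289, 0.0547]
tool_rot: [-2.116, -1.76, -0.566]
wrist_force: [0.1, -0.3, -0.1]
opening: 0.0499
grasp_force: 0.0
time_s: 6.75
tool_pos: [0.584, -0.0272, 0.1524]
tool_rot: [-2.12, -1.761, -0.569]
wrist_force: [0.5, 0.1, 0.2]
opening: 0.0496
grasp_force: 0.0
t 6.75 at bay [-0.1777 -0.0031  0.1524] F [0.5 0.1 0.2] open 0.0496 grip 0.0
shift [-0.0664 -0.0024  0.0708] turn [ 0.006  0.09  -0.001]
```

View pics/w5.png

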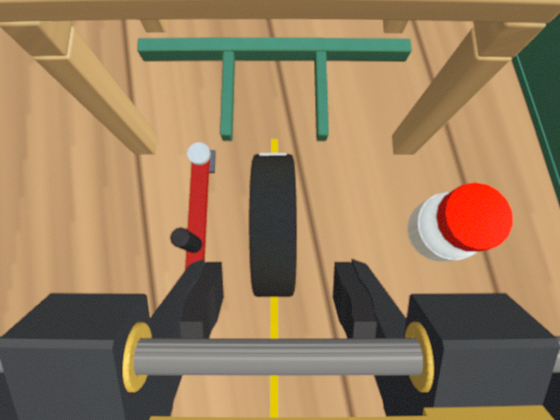

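The wheel stands straight on the line (272,225), with the mark at its front limb. I'll close the fingers and move behind it.

```bash
python3 steer.py '[[-0.03,-0.001,0,0,0.03,0],[-0.06,-0.002,0,0,0.06,0],[-0.067,-0.002,0,0,0.09,0],[-0.067,-0.002,0.03,0,0.09,0],[-0.067,-0.002,0.05,0,0.09,0]]' 0.0 5; python3 steer.py '[[0,0,0,0,0,0],[0,0,0,0,0,0]]'
python3 - <<'E'
from h import *
M=ori(35,0); go(w(-.2,0,.058),M)
E
```

```text
time_s: 7.42
tool_pos: [0.5743, -0.0547, 0.0724]
tool_rot: [-2.053, -1.711, -0.65]
wrist_force: [-0.4, 0.2, -0.2]
opening: 0.0021
grasp_force: 0.0
time_s: 7.68
tool_pos: [0.575, -0.0566, 0.0737]
tool_rot: [-2.056, -1.712, -0.651]
wrist_force: [0.4, 0.2, 0.2]
opening: 0.0004
grasp_force: 0.0
t 7.67 at bay [-0.2082  0.0005  0.0737] F [0.4 0.2 0.2] open 0.0004 grip 0.0
shift [-0.0023  0.0005  0.0176] turn [ 0.001 -0.002 -0.   ]
```

```bash
python3 steer.py '[[-0.001,0,0.009,0,0,0],[-0.002,0,0.018,0,0,0],[-0.002,0,0.018,0,0,0]]'; python3 steer.py '[[0.004,0,0.003,0,0,0],[0.008,0,0.0056,0,0,0],[0.012,0,0.0084,0,0,0],[0.016,0,0.0112,0,0,0],[0.02,0,0.014,0,0,0]]';  python3 - <<'E'
from h import *
M=ori(35,0); go(w(-.15,0,.058),M)
o=r.get_obs();im=r.capture("wrist"); cv2.imwrite("pics/w6.png",im)
E
```

```text
time_s: 8.05
tool_pos: [0.5756, -0.0476, 0.0567]
tool_rot: [-2.055, -1.711, -0.649]
wrist_force: [-0.9, 0.7, 0.4]
opening: 0.0005
grasp_force: 0.0
time_s: 8.68
tool_pos: [0.5806, -0.0238, 0.0573]
tool_rot: [-2.056, -1.711, -0.65]
wrist_force: [0.8, 0.9, -0.3]
opening: 0.0006
grasp_force: 0.0
t 8.68 at bay [-0.1749  0.0009  0.0573] F [ 0.8  0.9 -0.3] open 0.0006 grip 0.0
shift [0.0208 0.0009 0.0138] turn [ 0.    -0.002 -0.001]
```

View pics/w6.png

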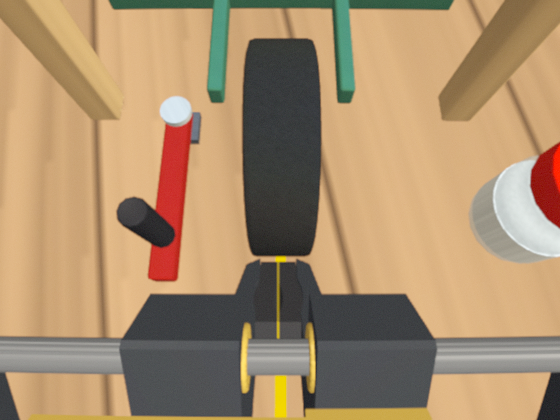

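The wheel rolled ahead and is still straight between the strips (282,150), and the mark has gone over the front. I'll keep pushing.

```bash
python3 steer.py '[[0.004,0,0.0028,0,0,0],[0.008,0,0.0056,0,0,0],[0.012,0,0.0084,0,0,0],[0.016,0,0.0112,0,0,0],[0.02,0,0.014,0,0,0]]';python3 steer.py '[[0.004,0,0.0028,0,0,0],[0.008,0,0.0056,0,0,0],[0.012,0.0005,0.0084,0,0,0],[0.016,0.001,0.0112,0,0,0],[0.02,0.001,0.014,0,0,0]]';  python3 - <<'E'
from h import *
M=ori(35,0); go(w(-.068,0,.058),M)
o=r.get_obs();im=r.capture("wrist"); cv2.imwrite("pics/w7.png",im)
E
```

```text
time_s: 9.35
tool_pos: [0.585, 0.0002, 0.0573]
tool_rot: [-2.056, -1.711, -0.65]
wrist_force: [-0.2, -0.4, 1.1]
opening: 0.0006
grasp_force: 0.1
time_s: 9.98
tool_pos: [0.5905, 0.0239, 0.0574]
tool_rot: [-2.056, -1.711, -0.65]
wrist_force: [0.0, -0.2, -0.1]
opening: 0.0006
grasp_force: 0.1
t 9.97 at bay [-0.1262 -0.0002  0.0574] F [ 0.  -0.2 -0.1] open 0.0006 grip 0.1
shift [ 0.048  -0.0003  0.033 ] turn [ 0.    -0.002 -0.001]
```

View pics/w7.png

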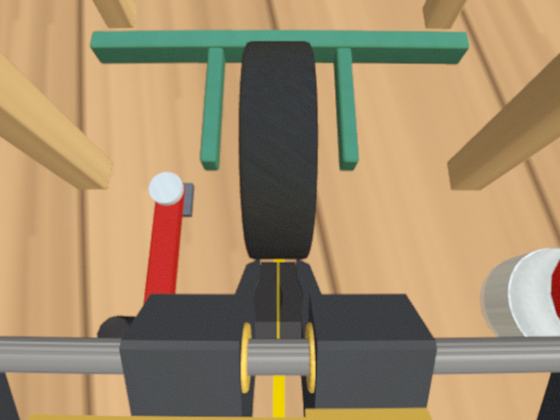

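The wheel is at about (278,150), centred and straight, with roughly 55 mm to go. That was my tenth picture, so from here I'll track it numerically.

```bash
cat >> h.py <<'E'
def wheel():
    "wheel from dark pixels of the wrist view, edges on the tyre-top side; prints centre columns per row band"
    o=r.get_obs(); im=r.capture("wrist"); d=(im.max(2)<62).astype(np.uint8); C=cam("wrist",o)
    s=d[:, 200:360]; out=[]
    for row in range(20,300,20):
        c=np.flatnonzero(s[row]); out.append((row,int(c.min())+200,int(c.max())+200,len(c)) if len(c)>8 else (row,))
    print(out); col=d[:262,262:298].mean(1)>.6; k=np.flatnonzero(col); print("tyre rows",k.min(),k.max())
    return C,k.min(),k.max(),im
E
python3 steer.py '[[0.0033,0,0.0023,0,0,0],[0.0066,0,0.0046,0,0,0],[0.01,0,0.0068,0,0,0],[0.0133,0,0.0091,0,0,0],[0.0165,0,0.0114,0,0,0]]'; python3 steer.py '[[0.0033,0,0.0023,0,0,0],[0.0066,0,0.0046,0,0,0],[0.01,0,0.0068,0,0,0],[0.0133,0,0.0091,0,0,0],[0.0165,0,0.0114,0,0,0]]'
python3 - <<'E'
from h import *
M=ori(35,0); go(w(-.068,0,.058),M)
C,a,b,im=wheel()
# model limb rows for wheel centre x
P=cam("wrist",r.get_obs())
for x in(-.03,-.02,-.01,0):
    q=proj(C,[w(x+.05*np.cos(t),0,.05+.05*np.sin(t)) for t in np.linspace(0,2*np.pi,90)]); print(x,q[:,1].min().round(1),q[:,1].max().round(1))
E
```

```text
time_s: 10.65
tool_pos: [0.594, 0.0437, 0.0575]
tool_rot: [-2.056, -1.711, -0.65]
wrist_force: [-0.5, 0.4, 0.3]
opening: 0.0005
grasp_force: 0.0
time_s: 11.28
tool_pos: [0.5977, 0.0633, 0.0577]
tool_rot: [-2.056, -1.711, -0.65]
wrist_force: [-0.8, -0.6, 0.4]
opening: 0.0006
grasp_force: 0.1
t 11.28 at bay [-0.0861 -0.0002  0.0577] F [-0.8 -0.6  0.4] open 0.0006 grip 0.1
shift [ 0.015  -0.0002  0.0102] turn [ 0.    -0.002 -0.001]
[(20,), (40,), (60, 244, 310, 34), (80, 242, 312, 23), (100, 240, 316, 22), (120, 241, 316, 24), (140, 241, 316, 34), (160, 241, 316, 46), (180, 241, 315, 41), (200, 242, 314, 67), (220, 244, 313, 70), (240, 246, 310, 65), (260,), (280, 259, 298, 34)]
tyre rows 45 257
-0.03 64.3 289.0
-0.02 44.8 266.4
-0.01 25.8 244.9
0 7.5 224.5
```

```bash
python3 steer.py '[[0.0025,0,0.0017,0,0,0],[0.005,0,0.0034,0,0,0],[0.0075,0,0.0052,0,0,0],[0.01,0,0.007,0,0,0],[0.012,0,0.0083,0,0,0]]';python3 steer.py '[[0.0005,0,0.0003,0,0,0],[0.001,0,0.0007,0,0,0]]'
python3 - <<'E'
from h import *
M=ori(35,0); go(w(-.068,0,.058),M)
C,a,b,im=wheel()
for x in(-.02,-.01,0):
    q=proj(C,[w(x+.05*np.cos(t),0,.05+.05*np.sin(t)) for t in np.linspace(0,2*np.pi,90)]); print(x,q[:,1].min().round(1),q[:,1].max().round(1))
E
```

```text
time_s: 11.95
tool_pos: [0.6003, 0.0777, 0.0578]
tool_rot: [-2.056, -1.711, -0.65]
wrist_force: [0.0, -0.4, -0.4]
opening: 0.0005
grasp_force: 0.0
time_s: 12.2
tool_pos: [0.6005, 0.0785, 0.0578]
tool_rot: [-2.056, -1.711, -0.65]
wrist_force: [0.8, -0.7, 1.0]
opening: 0.0004
grasp_force: 0.3
t 12.2 at bay [-0.0707 -0.0002  0.0578] F [ 0.8 -0.7  1. ] open 0.0004 grip 0.3
shift [ 0.0023 -0.0002  0.0014] turn [ 0.    -0.002 -0.001]
[(20,), (40,), (60,), (80,), (100,), (120,), (140,), (160, 241, 316, 62), (180, 241, 315, 62), (200, 242, 314, 69), (220, 243, 313, 71), (240, 246, 311, 66), (260,), (280, 260, 298, 34)]
tyre rows 142 258
-0.02 75.3 301.8
-0.01 55.4 278.6
0 36.1 256.5
```

Contact (back limb row 258 against 256.5 predicted at x=0, with about 1 N). I'll back off and check that it stays.

```bash
python3 steer.py '[[-0.003,0,-0.002,0,0,0],[-0.01,0,-0.007,0,0,0],[-0.02,0,-0.014,0,0,0],[-0.033,0,-0.023,0,0,0],[-0.045,0,-0.032,0,0,0]]';python3 steer.py '[[0,0,0,0,0,0],[0,0,0,0,0,0],[0,0,0,0,0,0]]'
python3 - <<'E'
from h import *
M=ori(35,0); go(w(-.068,0,.058),M)
o=r.get_obs();im=r.capture("wrist");cv2.imwrite("pics/w8.png",im);C=cam("wrist",o)
for x in(-.02,-.01,0):
    q=proj(C,[w(x+.05*np.cos(t),0,.05+.05*np.sin(t)) for t in np.linspace(0,2*np.pi,90)]); print(x,q[:,1].min().round(1),q[:,1].max().round(1))
for row in range(60,260,8):
    c=np.flatnonzero(im[row,200:360].max(1)<62)+200
    print((row,len(c),c.min() if len(c) else 0,c.max() if len(c) else 0),end=" ")
# red arm
m=hsv(im,(0,180,80),(6,255,255)); m[:,330:]=0; P=np.argwhere(m)[:,::-1].astype(float); print("red px",len(P))
if len(P)>50:
    W=plane(C,P,.02); b=np.array([bay(p) for p in W]); print(b.min(0),b.max(0)); l=cv2.fitLine(b[:,:2].astype(np.float32),2,0,.01,.01).ravel(); print("arm dir deg",np.degrees(np.arctan2(l[1],l[0])))
E
```

```text
time_s: 12.88
tool_pos: [0.5903, 0.0225, 0.058]
tool_rot: [-2.057, -1.711, -0.65]
wrist_force: [-0.4, -0.8, -0.9]
opening: 0.0003
grasp_force: 0.0
time_s: 13.25
tool_pos: [0.5904, 0.0252, 0.0583]
tool_rot: [-2.054, -1.712, -0.65]
wrist_force: [0.2, 1.4, 0.1]
opening: 0.0005
grasp_force: 0.0
t 13.25 at bay [-1.25e-01  1.00e-04  5.83e-02] F [0.2 1.4 0.1] open 0.0005 grip 0.0
shift [0.0464 0.0001 0.033 ] turn [-0.    -0.003 -0.   ]
-0.02 -24.0 189.2
-0.01 -40.6 171.5
0 -56.5 154.5
(60, 68, np.int64(245), np.int64(312)) (68, 65, np.int64(247), np.int64(311)) (76, 65, np.int64(247), np.int64(311)) (84, 64, np.int64(247), np.int64(310)) (92, 63, np.int64(248), np.int64(310)) (100, 63, np.int64(248), np.int64(310)) (108, 61, np.int64(249), np.int64(309)) (116, 60, np.int64(249), np.int64(308)) (124, 59, np.int64(250), np.int64(308)) (132, 57, np.int64(251), np.int64(307)) (140, 55, np.int64(252), np.int64(306)) (148, 53, np.int64(253), np.int64(305)) (156, 44, np.int64(257), np.int64(300)) (164, 0, 0, 0) (172, 0, 0, 0) (180, 0, 0, 0) (188, 0, 0, 0) (196, 0, 0, 0) (204, 0, 0, 0) (212, 0, 0, 0) (220, 0, 0, 0) (228, 0, 0, 0) (236, 0, 0, 0) (244, 0, 0, 0) (252, 0, 0, 0) red px 2447
[-0.1209  0.0506  0.02  ] [-0.0684  0.0662  0.02  ]
arm dir deg -1.7831771
```

The wheel stays at x≈-2 mm, straight and centred. I'll confirm the roll angle from the paint mark on the hub in the scene camera, using the first frame as a check.

Run:
```python
from h import *
C=cam("scene"); im1=r.capture("scene"); cv2.imwrite("pics/s2.png",im1); im0=cv2.imread("pics/scene0.png")
for nm,im,(x,y,h) in(("start",im0,(-.2367,-.0045,-.145)),("now",im1,(-.002,0,0))):
    f=np.cos(h)*U+np.sin(h)*V; n=-np.cross([0,0,1],f); c=w(x,y,.05)+.0145*n
    print(nm,"centre px",proj(C,c).round(1))
    for rad in(.012,.016,.020,.024):
        row=[]
        for a in np.arange(0,360,20):
            t=np.radians(a); q=proj(C,c+rad*(np.cos(t)*np.array([0,0,1])+np.sin(t)*f))[0]
            p=cv2.getRectSubPix(im,(1,1),tuple(map(float,q)))[0,0]; row.append(int(p[0]))  # blue: high on white, low on orange
        print(rad,row)
```

```text
start centre px [[262.9 252.4]]
0.012 [129, 143, 137, 136, 126, 122, 116, 103, 96, 91, 95, 82, 97, 113, 107, 132, 120, 120]
0.016 [90, 71, 48, 41, 60, 58, 52, 36, 43, 42, 20, 22, 13, 17, 36, 43, 66, 66]
0.02 [40, 25, 10, 10, 10, 10, 18, 10, 12, 10, 10, 10, 10, 10, 10, 13, 23, 10]
0.024 [63, 10, 10, 10, 10, 10, 10, 10, 10, 10, 10, 10, 10, 10, 10, 10, 10, 10]
now centre px [[315.  205.1]]
0.012 [89, 114, 113, 120, 114, 107, 120, 96, 86, 95, 122, 103, 83, 74, 80, 82, 83, 88]
0.016 [40, 23, 24, 10, 41, 82, 62, 90, 67, 71, 56, 24, 10, 15, 27, 29, 36, 28]
0.02 [10, 10, 12, 13, 10, 12, 31, 57, 28, 33, 16, 55, 13, 10, 10, 13, 21, 13]
0.024 [10, 13, 40, 45, 30, 10, 10, 24, 10, 10, 50, 64, 15, 10, 10, 10, 11, 10]
```

Run:
```python
from h import *
C=cam("scene"); im=cv2.imread("pics/s2.png"); im0=cv2.imread("pics/scene0.png")
for nm,im,(x,y,h),A in(("start",im0,(-.2367,-.0045,-.145),range(-30,31,15)),("now",im,(-.002,0,0),range(30,250,10))):
    f=np.cos(h)*U+np.sin(h)*V; n=-np.cross([0,0,1],f); c=w(x,y,.05)+.0145*n
    for a in A:
        t=np.radians(a); print(nm,a,[cv2.getRectSubPix(im,(1,1),tuple(map(float,proj(C,c+rad*(np.cos(t)*np.array([0,0,1])+np.sin(t)*f))[0])))[0,0].tolist() for rad in(.02,.0225,.025,.0275)])
```

```text
start -30 [[16, 94, 189], [10, 91, 190], [10, 90, 190], [10, 89, 190]]
start -15 [[23, 97, 188], [11, 93, 190], [10, 92, 191], [10, 91, 190]]
start 0 [[40, 106, 190], [28, 98, 187], [87, 129, 173], [130, 151, 163]]
start 15 [[25, 98, 188], [29, 100, 187], [37, 103, 184], [27, 99, 186]]
start 30 [[14, 91, 188], [10, 90, 190], [10, 90, 190], [10, 90, 189]]
now 30 [[11, 87, 181], [13, 77, 156], [39, 74, 113], [48, 73, 97]]
now 40 [[12, 81, 170], [27, 74, 131], [46, 74, 103], [48, 74, 97]]
now 50 [[16, 84, 168], [39, 77, 121], [46, 74, 101], [51, 79, 105]]
now 60 [[13, 88, 180], [37, 79, 127], [45, 73, 99], [48, 75, 100]]
now 70 [[10, 90, 186], [28, 82, 144], [44, 73, 99], [48, 75, 98]]
now 80 [[10, 89, 186], [19, 85, 165], [36, 78, 124], [46, 75, 100]]
now 90 [[10, 89, 186], [10, 88, 186], [20, 84, 162], [39, 78, 120]]
now 100 [[12, 90, 186], [10, 89, 186], [10, 89, 186], [13, 86, 176]]
now 110 [[34, 101, 180], [10, 89, 186], [10, 88, 185], [10, 88, 184]]
now 120 [[31, 97, 180], [19, 92, 182], [10, 88, 184], [10, 87, 184]]
now 130 [[27, 97, 181], [11, 89, 185], [11, 89, 185], [10, 89, 185]]
now 140 [[57, 110, 175], [35, 99, 179], [17, 89, 182], [11, 84, 180]]
now 150 [[39, 103, 179], [17, 94, 185], [10, 90, 185], [10, 87, 180]]
now 160 [[28, 96, 181], [10, 88, 185], [10, 88, 185], [10, 89, 186]]
now 170 [[32, 100, 181], [12, 91, 185], [10, 89, 185], [10, 88, 184]]
now 180 [[33, 100, 180], [19, 91, 182], [10, 87, 185], [10, 89, 186]]
now 190 [[22, 93, 181], [13, 90, 184], [22, 95, 183], [27, 97, 182]]
now 200 [[16, 91, 184], [38, 102, 179], [59, 113, 176], [82, 123, 169]]
now 210 [[36, 102, 182], [81, 126, 175], [113, 139, 163], [97, 130, 166]]
now 220 [[55, 113, 181], [66, 118, 176], [63, 114, 175], [71, 118, 172]]
now 230 [[31, 100, 183], [23, 96, 182], [31, 99, 182], [29, 97, 184]]
now 240 [[13, 90, 184], [11, 90, 184], [14, 91, 185], [13, 90, 186]]
```

The mark is now about 212° round, so the wheel has turned through more than 2.2 rad and step 1 is met. Next is the stop arm: retract, open, and go over the peg at bay (-0.138, 0.063).

```bash
python3 steer.py '[[-0.01,0,-0.03,0,0,0],[-0.02,0,-0.06,0,0,0],[-0.02,0,-0.09,0,0,0]]' 0.045
python3 - <<'E'
from h import *
M=ori(40,0); P=w(-.138,.063,.05); go(P-.09*M[:,2],M)
E
```

```text
time_s: 13.72
tool_pos: [0.5777, -0.0437, 0.1204]
tool_rot: [-2.057, -1.71, -0.649]
wrist_force: [0.8, -0.6, -0.5]
opening: 0.0288
grasp_force: 0.0
t 13.72 at bay [-1.950e-01  1.000e-04  1.204e-01] F [ 0.8 -0.6 -0.5] open 0.0288 grip 0.0
shift [-0.0016 -0.0629  0.0007] turn [ 0.     0.086 -0.002]
```

```bash
python3 steer.py '[[0,-0.02,0,0,0.03,0],[-0.001,-0.045,0,0,0.06,0],[-0.0016,-0.063,0,0,0.086,0],[-0.0016,-0.063,0,0,0.086,0]]'
python3 - <<'E'
from h import *
M=ori(40,0); P=w(-.138,.063,.05); go(P,M)
o=r.get_obs();im=r.capture("wrist");cv2.imwrite("pics/w9.png",im);C=cam("wrist",o)
print("peg top pred",proj(C,w(-.138,.063,.065)),"base",proj(C,w(-.138,.063,.02)))
q=proj(C,w(-.138,.063,.065))[0].astype(int); s=im[:q[1]+60]
d=(im.max(2)<60).astype(np.uint8)
n,l,st,ce=cv2.connectedComponentsWithStats(d)
for i in range(1,n):
    if st[i,4]>120: print(st[i],ce[i].round(0))
m=hsv(im,(0,180,80),(6,255,255)); n,l,st,ce=cv2.connectedComponentsWithStats(m)
for i in range(1,n):
    if st[i,4]>120: print("red",st[i],ce[i].round(0))
E
```

```text
time_s: 14.22
tool_pos: [0.5149, -0.0327, 0.119]
tool_rot: [-1.998, -1.661, -0.726]
wrist_force: [-0.1, 0.2, -0.6]
opening: 0.0448
grasp_force: 0.0
t 14.22 at bay [-0.1955  0.0639  0.119 ] F [-0.1  0.2 -0.6] open 0.0448 grip 0.0
shift [-0.0003  0.001   0.0898] turn [-0.001 -0.001 -0.003]
peg top pred [[277.52769841 217.0834216 ]] base [[277.65645581 239.94313583]]
[ 335    0   60  127 5468] [369.  62.]
[272 211  19  38 609] [281. 229.]
[  15  261  213  155 9269] [141. 326.]
[ 328  261  214  155 9383] [413. 326.]
[  0 373  19  47 525] [  6. 401.]
[539 373  21  47 703] [552. 399.]
red [273 160  17  52 823] [281. 186.]
red [552 179   8  37 189] [556. 197.]
red [272 245  18  30 490] [281. 261.]
```

The peg sits within 1 mm of prediction. Going in and gripping lightly.

```bash
python3 steer.py '[[0,0.002,0.03,0,0,0],[0,0.002,0.06,0,0,0],[0,0.002,0.09,0,0,0],[0,0.002,0.09,0,0,0]]'; python3 steer.py '[[0,0,0,0,0,0],[0,0,0,0,0,0],[0,0,0,0,0,0],[0,0,0,0,0,0]]' 0.008 5
python3 - <<'E'
from h import *
M=ori(40,0); o=r.get_obs(); p=bay(o["tool_pos"])
piv=np.array([-.062,.062]); d=p[:2]-piv; print("peg r",np.hypot(*d),"ang",np.degrees(np.arctan2(d[1],d[0]))%360)
for a in(195,210,225,240):
    t=np.radians(a); print(a); go(w(piv[0]+.075*np.cos(t),piv[1]+.075*np.sin(t),p[2]),M)
E
```

```text
time_s: 14.78
tool_pos: [0.5284, 0.0262, 0.05]
tool_rot: [-1.994, -1.664, -0.727]
wrist_force: [0.5, -0.5, 1.0]
opening: 0.0453
grasp_force: 0.0
time_s: 15.28
tool_pos: [0.5286, 0.0233, 0.0507]
tool_rot: [-1.999, -1.663, -0.728]
wrist_force: [-0.8, -3.5, 4.6]
opening: 0.0139
grasp_force: 5.0
peg r 0.07601480119029452 ang 181.13069095123797
195
t 15.28 at bay [-0.138   0.0605  0.0507] F [-0.8 -3.5  4.6] open 0.0139 grip 5.0
shift [0.0027 0.0179 0.0023] turn [ 0.001 -0.    -0.001]
210
t 15.28 at bay [-0.138   0.0605  0.0507] F [-0.8 -3.5  4.6] open 0.0139 grip 5.0
shift [0.0085 0.0359 0.0072] turn [ 0.001 -0.    -0.001]
225
t 15.28 at bay [-0.138   0.0605  0.0507] F [-0.8 -3.5  4.6] open 0.0139 grip 5.0
shift [0.0176 0.0515 0.0149] turn [ 0.001 -0.    -0.001]
240
t 15.28 at bay [-0.138   0.0605  0.0507] F [-0.8 -3.5  4.6] open 0.0139 grip 5.0
shift [0.0295 0.0633 0.0249] turn [ 0.001 -0.    -0.001]
```

The peg is gripped with a 13.9 mm opening. I'll swing it along the arc to about 240°.

```bash
python3 steer.py '[[0.001,0.009,0.0008,0,0,0],[0.0027,0.018,0.0023,0,0,0],[0.0053,0.027,0.0045,0,0,0],[0.0085,0.036,0.0072,0,0,0],[0.0127,0.044,0.0108,0,0,0]]'; python3 steer.py '[[0.0049,0.0075,0.0041,0,0,0],[0.0105,0.0138,0.0088,0,0,0],[0.0168,0.0193,0.0141,0,0,0],[0.0168,0.0193,0.0141,0,0,0]]'
python3 - <<'E'
from h import *
M=ori(40,0); o=r.get_obs(); p=bay(o["tool_pos"])
piv=np.array([-.062,.062]); d=p[:2]-piv; print("peg r",np.hypot(*d),"ang",np.degrees(np.arctan2(d[1],d[0]))%360)
go(w(-.0995,-.003,p[2]),M)
E
```

```text
time_s: 15.9
tool_pos: [0.5752, 0.0332, 0.0503]
tool_rot: [-1.997, -1.663, -0.728]
wrist_force: [-1.1, -0.7, 2.4]
opening: 0.0136
grasp_force: 5.0
time_s: 16.4
tool_pos: [0.5979, 0.0515, 0.0502]
tool_rot: [-1.997, -1.664, -0.728]
wrist_force: [-1.4, 1.8, 0.5]
opening: 0.0129
grasp_force: 5.0
peg r 0.0738081973767142 ang 241.0735741647464
t 16.4 at bay [-0.0977 -0.0026  0.0502] F [-1.4  1.8  0.5] open 0.0129 grip 5.0
shift [-0.0014  0.0004 -0.0011] turn [ 0.    -0.001 -0.   ]
```

At 241°. I'll release, slide straight back off the peg, close, and push from behind.

```bash
python3 steer.py '[[0,0,0,0,0,0],[0,0,0,0,0,0],[0,0,0,0,0,0]]' 0.04; python3 steer.py '[[-0.01,0,-0.0085,0,0,0],[-0.02,0,-0.017,0,0,0],[-0.032,0,-0.027,0,0,0],[-0.038,0.006,-0.032,0,0,0],[-0.038,0.008,-0.032,0,0,0]]'; python3 steer.py '[[0,0,0,0,0,0],[0,0,0,0,0,0],[0,0,0,0,0,0]]' 0.0
python3 - <<'E'
from h import *
M=ori(40,0); go(w(-.095,-.012,.049),M)
E
```

```text
time_s: 16.77
tool_pos: [0.5978, 0.05, 0.0503]
tool_rot: [-1.999, -1.663, -0.728]
wrist_force: [0.1, 0.6, -0.1]
opening: 0.0391
grasp_force: 0.0
time_s: 17.4
tool_pos: [0.5973, -0.0011, 0.0503]
tool_rot: [-2.0, -1.662, -0.729]
wrist_force: [0.4, 0.1, -1.3]
opening: 0.0399
grasp_force: 0.0
time_s: 17.77
tool_pos: [0.5964, 0.0007, 0.0504]
tool_rot: [-1.997, -1.664, -0.728]
wrist_force: [-0.0, 0.5, -0.3]
opening: 0.0122
grasp_force: 0.0
t 17.77 at bay [-0.1479 -0.0102  0.0504] F [-0.   0.5 -0.3] open 0.0122 grip 0.0
shift [0.0396 0.0018 0.0351] turn [-0.    -0.001 -0.001]
```

```bash
python3 steer.py '[[0.008,0.0005,0.007,0,0,0],[0.016,0.001,0.014,0,0,0],[0.024,0.0018,0.021,0,0,0],[0.032,0.0018,0.028,0,0,0],[0.0396,0.0018,0.0345,0,0,0]]' ; python3 steer.py '[[0.0015,0,0.0013,0,0,0],[0.003,0,0.0025,0,0,0],[0.003,0,0.0025,0,0,0]]'
python3 - <<'E'
from h import *
go(w(-.088,-.012,.049),ori(40,0))
o=r.get_obs();im=r.capture("wrist");cv2.imwrite("pics/w10.png",im);C=cam("wrist",o)
m=hsv(im,(0,180,80),(6,255,255)); m[:,330:]=0;n,l,st,ce=cv2.connectedComponentsWithStats(m)
for i in range(1,n):
    if st[i,4]>40: print("red",st[i],bay(plane(C,[ce[i]],.02)[0]))
P=np.argwhere(m)[:,::-1].astype(float)
if len(P)>40:
    b=np.array([bay(p) for p in plane(C,P,.02)]); f=cv2.fitLine(b[:,:2].astype(np.float32),2,0,.01,.01).ravel(); print("dir",np.degrees(np.arctan2(f[1],f[0])),f)
E
```

```text
time_s: 18.4
tool_pos: [0.608, 0.0524, 0.0495]
tool_rot: [-1.998, -1.663, -0.728]
wrist_force: [1.8, -1.3, 0.2]
opening: 0.0002
grasp_force: 0.6
time_s: 18.77
tool_pos: [0.6082, 0.0554, 0.0494]
tool_rot: [-1.998, -1.663, -0.727]
wrist_force: [-0.1, -0.5, 0.1]
opening: 0.0005
grasp_force: 0.1
t 18.77 at bay [-0.092  -0.012   0.0494] F [-0.1 -0.5  0.1] open 0.0005 grip 0.1
shift [ 0.0028 -0.      0.0029] turn [-0.    -0.001 -0.001]
red [ 142  243  127   31 2954] [-0.066  0.024  0.02 ]
red [296 248  30  29 575] [-0.0667 -0.031   0.02  ]
dir 89.64133 [ 0.00625995  0.9999804  -0.06603894  0.01503599]
```

```bash
python3 steer.py '[[0.0008,0,0.0007,0,0,0],[0.0016,0,0.0014,0,0,0],[0.0024,0,0.002,0,0,0],[0.0032,0,0.0027,0,0,0]]'
cat > m.py <<'E'
from h import *
go(w(-.088,-.012,.049),ori(40,0))
o=r.get_obs();im=r.capture("wrist");C=cam("wrist",o)
m=hsv(im,(0,180,80),(6,255,255)); m[:,330:]=0
P=np.argwhere(m)[:,::-1].astype(float)
b=np.array([bay(p) for p in plane(C,P,.02)]); b=b[abs(b[:,0]+.065)<.03]; f=cv2.fitLine(b[:,:2].astype(np.float32),2,0,.01,.01).ravel(); print("dir",np.degrees(np.arctan2(f[1],f[0])),f,len(b))
d=(im.max(2)<62)[:250]; print("tyre rows/cols",[(q,np.flatnonzero(d[q,200:360]).min()+200,np.flatnonzero(d[q,200:360]).max()+200) for q in range(20,245,20) if d[q,200:360].sum()>25])
for x in(-.01,0):
    q=proj(C,[w(x+.05*np.cos(t),0,.05+.05*np.sin(t)) for t in np.linspace(0,2*np.pi,90)]); print(x,q[:,1].min().round(1),q[:,1].max().round(1))
k=np.flatnonzero((im[:260,270:290].max(2)<62).mean(1)>.6); print(k.min(),k.max())
E
python3 m.py
```

```text
time_s: 19.32
tool_pos: [0.6093, 0.0587, 0.0492]
tool_rot: [-1.999, -1.663, -0.727]
wrist_force: [-1.4, -5.1, 1.9]
opening: 0.0007
grasp_force: 2.5
t 19.32 at bay [-0.0886 -0.0125  0.0492] F [-1.4 -5.1  1.9] open 0.0007 grip 2.5
shift [ 0.0003 -0.0005  0.0005] turn [ 0.001  0.    -0.001]
dir -88.37698 [ 0.02832316 -0.9995988  -0.06459617  0.01580917] 3468
tyre rows/cols [(20, np.int64(214), np.int64(280)), (40, np.int64(210), np.int64(280)), (80, np.int64(208), np.int64(276)), (100, np.int64(208), np.int64(280)), (120, np.int64(208), np.int64(281)), (140, np.int64(210), np.int64(281)), (160, np.int64(211), np.int64(280)), (180, np.int64(214), np.int64(280)), (200, np.int64(218), np.int64(280)), (220, np.int64(226), np.int64(285))]
-0.01 18.1 239.2
0 1.4 219.4
247 259
```

The force rose to 5 N, so the arm is at its end stop. I'll back off and verify.

```bash
python3 steer.py '[[-0.005,0,-0.0043,0,0,0],[-0.015,0,-0.013,0,0,0],[-0.03,0,-0.025,0,0,0],[-0.045,-0.006,-0.038,0,0,0],[-0.06,-0.012,-0.05,0,0,0]]';python3 steer.py '[[0,0,0,0,0,0],[0,0,0,0,0,0],[0,0,0,0,0,0],[0,0,0,0,0,0]]'; sed -i 's/d=(im.max.*//; s/for x in(-.01,0)/for x in(-.016,-.008,0)/; s/:260,270:290/:245,268:288/' m.py; python3 m.py
python3 - <<'E'
from h import *
o=r.get_obs();im=r.capture("wrist");C=cam("wrist",o)
d=im.max(2)<62
for q in range(20,200,12):
    c=np.flatnonzero(d[q,220:340])+220
    if len(c)>20: print(q,c.min(),c.max(),end="; ")
print(proj(C,w(-.05,0,.05)))
E
```

```text
time_s: 20.0
tool_pos: [0.5824, -0.0171, 0.0489]
tool_rot: [-1.999, -1.662, -0.727]
wrist_force: [0.1, -0.6, -0.7]
opening: 0.0007
grasp_force: 0.0
time_s: 20.5
tool_pos: [0.5834, -0.0143, 0.0493]
tool_rot: [-1.997, -1.664, -0.728]
wrist_force: [0.3, 0.0, -0.5]
opening: 0.0005
grasp_force: 0.0
t 20.5 at bay [-0.1651 -0.0002  0.0493] F [ 0.3  0.  -0.5] open 0.0005 grip 0.0
shift [0.0588 0.0118 0.0498] turn [-0.    -0.001 -0.   ]
dir 89.63275 [ 0.00640956  0.99997944 -0.06845866  0.01337357] 3469
-0.016 -83.6 120.5
-0.008 -93.1 109.5
0 -102.4 98.8
0 100
20 249 307; 32 249 307; 44 251 305; 56 252 305; 68 253 304; 80 254 319; 92 255 318; 104 292 316; 116 292 314; 128 291 312; [[275.34422659  75.55996663]]
```

```bash
python3 -c "
from plant import r
print(r.sign_off())"
```

```text
the job is handed in; nothing more can be done
None
```

The wheel is parked upright and straight against the stop bar (within about 2 mm, on the centre line), having rolled about 212° with some slip early on; the red arm is pushed to its end stop behind it, and the job was handed in at about 20.6 s with no verdict returned.

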